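Mix a flask of spotting agent on the touch mixer

TASK

Mix the blue-capped flask of stain remover: flip the touch mixer's red toggle over from off (red dot) to touch (green dot, towards the cradle), then take that flask out of the tray, seat it upright in the mixer's blue ring cradle and press it all the way down against the spring. Keep it held down there; you finish while still holding the flask, pressed fully down. Leave the other two flasks, the brush and the spray bottle where they are.

Things in the scene. Friction and masses are not known exactly. Their poses are not given: they have to be found in the camera images.
- mixer: the touch mixer, a fixed grey and white bench machine 200 mm (x) by 150 mm (y); its flat deck is 85 mm above the bench. Origin: centre of its underside; its -x side is the front (knob and lamp, not needed). On the deck stand the toggle, 68 mm in front of the origin (x = -0.068, y = 0), and the sprung ring cradle, 35 mm behind it (x = +0.035, y = 0). It may stand left or right of the robot and be turned
- switch_tip (a point): the free end of the red toggle lever, 32 mm from its pivot; the pivot lies 88 mm above the bench, crossing the deck along the mixer's y axis. Paddle 18 mm wide (y), 14 mm long, 7 mm thick. On the deck beside it a red dot marks the off side and a green dot the touch side. It moves with the lever
- mode_switch (a joint): angle of the toggle in rad: at 0 (off) it leans 0.45 rad from upright to the mixer's front (-x); it swings to the mixer's +x up to 0.9 (touch, leaning 0.45 rad towards the cradle). It stays where it is left; about 1 N at the paddle moves it. It counts as touch above 0.6
- cradle_ring (a point): centre of the blue ring of the sprung cradle, in the ring's mid plane (133 mm above the bench when up). The ring is a round bar 8 mm thick bent to a circle of 61 mm mean diameter (opening 53 mm, outside 69 mm); the flask's belly rests on it and centres itself, its underside then about 7 mm below this point and well clear of the floor of the steel cup beneath the ring. It moves with the cradle
- cradle (a joint): how far the cradle is pressed down, m: 0 up, 0.012 on its stop. Sprung: it stays up under the flask's own weight; pushing the flask down takes 3 to 4 N to start and 12 N to reach the stop; let go, it rises again. Fully down is more than 0.009
- flask_blue: the flask to mix: closed rigid round flask of amber glass, 110 mm tall, about 0.16 kg. Ball-shaped belly 64 mm in diameter, widest 26.5 mm above the underside, with a flat foot 36 mm across and a blue band; neck 26 mm in diameter from 59 to 89 mm above the underside (a slim glass bead, 31 mm across, at 85 mm); blue cap 33 mm in diameter from 89 to 110 mm. Origin: centre of its underside, z up through the cap. Can be held by neck or cap from above
- flask_red: a round amber flask like flask_blue in every size, but with a red cap and belly band; leave it standing in the tray. Origin: centre of its underside
- flask_yellow: a round amber flask like flask_blue in every size, but with a yellow cap and belly band; leave it standing in the tray. Origin: centre of its underside
- tray: fixed shallow steel tray, 310 mm (x) by 115 mm (y), rim 16 mm high, floor 3 mm thick, in which the three flasks stand in a row along its x axis, about 95 mm apart, in any order. Origin: centre of its underside
- brush: wooden spotting brush lying on its bristles, 150 mm long (x), 26 mm wide, 24 mm high; leave it alone. Origin: on the bench, near the middle of its length
- spray: clear spray bottle with a blue and white spray head, 72 mm in diameter, 172 mm tall; leave it alone. Origin: centre of its underside

How it is judged (in metres and radians):
On the way, in this order (a step that is already met when the one before it is completed fails the run):
1. the toggle is flipped to touch (value of joint mode_switch above 0.6 rad), for 0.1 s.
2. the blue-capped flask is taken up, at least 40 mm clear of its place (height (world z) of flask_blue above 0.04 m and contact force between the fingers and flask_blue above 1 N), for 0.1 s.
3. the blue-capped flask is pressed down in the ring cradle (value of joint cradle above 0.009 m and horizontal distance between flask_blue and cradle_ring below 0.008 m and z of flask_blue in the frame of cradle_ring below -0.002 m and angle between flask_blue's own z axis and vertical below 0.15 rad and contact force between flask_blue and mixer above 5 N and contact force between the fingers and flask_blue above 8 N and value of joint mode_switch above 0.6 rad), for 0.5 s.
At the end, for the whole second after the job is handed in: Still held, the blue-capped flask sits in the ring (8 mm of centre, underside 2 mm or more below mid ring, upright to 0.15 rad), cradle 9 mm or more down; fingers bear on the flask over 8 N, flask on cradle over 5 N; toggle above 0.6 rad; bystanders within 30 mm, not tipped (all of step 3 and distance of each of flask_red, flask_yellow, brush, spray from where it was at the start of the episode below 0.03 m and angle between each of flask_red, flask_yellow, spray's own z axis and vertical below 0.5 rad); the arm keeps its last pose, push and grip.
It fails at once if the red-capped flask is shifted more than 30 mm (distance of flask_red from where it was at the start of the episode above 0.03 m).
It fails at once if the yellow-capped flask is shifted more than 30 mm (distance of flask_yellow from where it was at the start of the episode above 0.03 m).
It fails at once if the brush is shifted more than 30 mm (distance of brush from where it was at the start of the episode above 0.03 m).
It fails at once if the spray bottle is shifted more than 30 mm (distance of spray from where it was at the start of the episode above 0.03 m).
It fails at once if another flask or the spray bottle is tipped over (angle between any of flask_red, flask_yellow, spray's own z axis and vertical above 0.5 rad).
It also fails if it takes over 54 s, if anything falls off the work surface, if the arm or the gripper's body presses on something with over 40 N, if the wrist force passes 120 N, or if a joint passes its speed limit or range.

ROBOT

A 7-joint arm with a two-finger parallel gripper is mounted at the origin on the work surface. World frame = base frame: x ahead of the robot, y to its left, z up, the work surface at z = 0. Lengths are in mm, angles in rad, forces in N, time in s.
With the tool pointing down it reaches from about 425 to 950 mm from the base axis. Payload 4.7 kg.
Tool frame: the origin (TCP) lies at the very end of the fingers, on their centre line; the grasp point (between the pads) lies grip_depth behind it (grip_depth is the distance from the TCP to the grasp point, in mm); z points along the fingers, y is the direction in which the jaws open and shut (so a half turn about z gives the same grasp; the last joint's range is limited). The gripper opens to 85 mm and grips with 20 to 120 N. Pads are 22 mm wide; open, the fingers measure 114 mm over their backs; the gripper's body (76 mm by 85 mm) begins 54 mm behind the grasp point. The pads swing forward as they close: fully open they stand 13 mm farther back than shut.
Start: joints at [-1.231, 0.469, -0.049, 1.532, 0.024, 1.141, -0.082], TCP at [243.296, 629.647, 231.335] pointing down, gripper open.
Joint ranges: [-2.59, 2.59], [-0.33, 1.99], [-1.39, 1.29], [0.1, 2.45], [-1.04, 4.18], [0.21, 1.99], [-2.66, 2.66]. Speed limits (rad/s): [2.57, 2.57, 3.14, 3.14, 3.14, 3.14, 3.14].

INTERFACE

Orientations are given as a unit quaternion [w, x, y, z].
In Python, from station import state, grab_frame, hand_in, grip_depth gives the robot as it stands. The module is installed in compiled form; this text tells all that it offers.
- The arm moves only by the tool servo_tool, never from a script. Its argument "steps" is one flat list of numbers, 7 for each row, row after row: the shift along the tool's x, y, z in cm, then the turn, a rotation vector about the tool's x, y, z in degrees, then the closure, from 0 (fully open) to 1 (shut). In form: [tx, ty, tz, wx, wy, wz, grip, tx, ty, tz, wx, wy, wz, grip, ...]. A call has 1 to 10 rows; each row shifts and turns the commanded pose from where the row before left it, along the tool's axes as they then stand; what a row does not reach is not made up. A row lasts 1/8 s, in which the tool goes at most 62.5 mm and 10.7 degrees, less where a joint would pass 70% of its speed; a pose out of reach is approached as far as the arm can. A call is refused whole if a number of a shift passes 6.25 or a number of a turn 10.7, either way. A call with a gripper value outside its range is refused whole. The fingers move at their own pace and stop on an object; "squeeze" is the grip in N (left out, the last holds). Time passes only in rows, so rows that do not move let the fingers close. It gives the time, the measured TCP pose, the force and the opening at its end, in the units of the state.
- state(): the state, without advancing time (a new reading comes with each control period).
- grab_frame(name): name is "side" or "top" or "wrist"; returns a dict with "img" (420x560x3 uint8, red, green, blue), "fx", "fy", "cx", "cy" (pixels), "k1" (the pictures are not rectified: a ray, as slopes to the right and down, at radius r is drawn at 1 + k1 r^2 times it, then the intrinsics apply), "R" (3x3) and "t" (3): a world point X has camera coordinates R X + t; the wrist camera has in their place "T_tool_cam" (4x4, takes a point from camera to tool coordinates, whose origin is the TCP and whose axes are the flange's). Camera axes: x right, y down, z forward; pixel columns grow to the right and rows downward; lengths in mm; the calibration is good to about 2 mm. A picture is of the moment at which its call begins: read the wrist's pose just before it. There is no depth.
- hand_in(): hands the job in, once; it reports no verdict.
The state is a dict: "time": time; "qpos": joint angles; "dq": joint speeds; "effort": joint torques, N m; "ee_pos": TCP position; "tool_rot": TCP orientation; "force": force on the tool from outside, world axes, zero at the start; "torque": the same for the moment, N m; "gripper_width": finger opening in mm.
Only numpy, scipy, OpenCV 4.12 (cv2) and the standard library are available. Lean on these libraries where they do the work, as an engineer would, in place of code of your own. Each camera call takes 0.05 s, during which the arm holds its last target.

## Working session

There is one attempt and no reset: what is moved stays moved. The work goes in short steps, Python scripts to look and compute and a tool call to move; the robot and the scene stay as the last step left them, time stands still between calls to the robot, and variables do not carry over. Pictures are saved under pics/ and viewed, and the job is handed in when it is done.

Besides the shell and the picture viewer there is one more tool, called after ">>>" in YAML: its name, and indented under it one key for each argument. servo_tool: Moves the arm, as the interface text tells. Its arguments: {"type":"object","properties":{"steps":{"type":"array","items":{"type":"number"}},"squeeze":{"type":"number"}},"required":["steps"]}

```bash
mkdir -p pics
python3 - <<'E'
from station import *
import cv2,numpy as np
s=state();print(s, grip_depth if not callable(grip_depth) else grip_depth())
for n in("side","top","wrist"):
    f=grab_frame(n);cv2.imwrite(f"pics/{n}0.png",f["img"][:,:,::-1])
    print(n,{k:np.round(v,4).tolist() for k,v in f.items() if k!="img"})
E
```

```text
{'time': 0.0, 'qpos': array([-1.23090904,  0.46945228, -0.04860748,  1.5336868 ,  0.02407901,
        1.14099389, -0.08231433]), 'dq': array([ 0.00064396,  0.00038807, -0.00014573,  0.00074168,  0.00087971,
       -0.00121748,  0.00093763]), 'effort': array([-4.90881139e-04, -5.10308647e+01, -4.65384917e-02, -2.37717569e+01,
        1.06904731e-02,  7.42965873e-03,  5.10766299e-06]), 'ee_pos': array([243.09493632, 629.08330621, 230.25715946]), 'tool_rot': array([-1.56199878e-04,  1.83340783e-01,  9.83048931e-01, -9.65272476e-04]), 'force': array([-0.01192188,  0.72147616, -0.76731512]), 'torque': array([0.0036406 , 0.02396919, 0.01582228]), 'gripper_width': 85.15320335180388} 18.700000000000003
side {'fx': 543.4565, 'fy': 543.4565, 'cx': 279.6276, 'cy': 211.2948, 'k1': 0.0004, 'R': [[0.9456, -0.3249, 0.0154], [-0.2086, -0.642, -0.7378], [0.2496, 0.6945, -0.6748]], 't': [-598.949, 224.1012, 892.6732]}
top {'fx': 498.459, 'fy': 498.459, 'cx': 286.6328, 'cy': 206.0717, 'k1': -0.1852, 'R': [[-0.013, -0.9997, 0.0198], [-0.9822, 0.0091, -0.1876], [0.1873, -0.0219, -0.9821]], 't': [-5.6898, 641.7071, 961.3814]}
wrist {'fx': 352.5164, 'fy': 352.5164, 'cx': 280.974, 'cy': 211.7298, 'k1': -0.0533, 'T_tool_cam': [[-0.0009, -0.9638, -0.2667, 67.5191], [1.0, -0.0007, -0.0011, -0.9269], [0.0009, -0.2667, 0.9638, -141.5269], [0.0, 0.0, 0.0, 1.0]]}
```

View pics/side0.png

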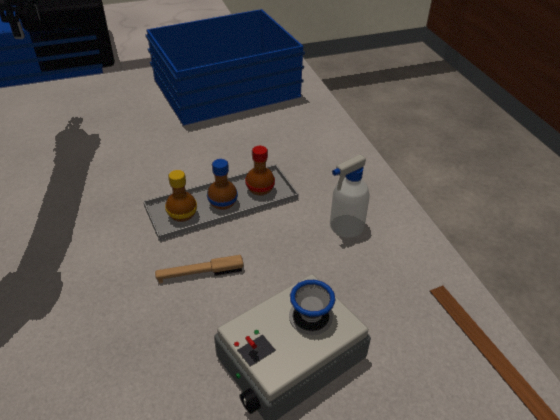

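View pics/top0.png

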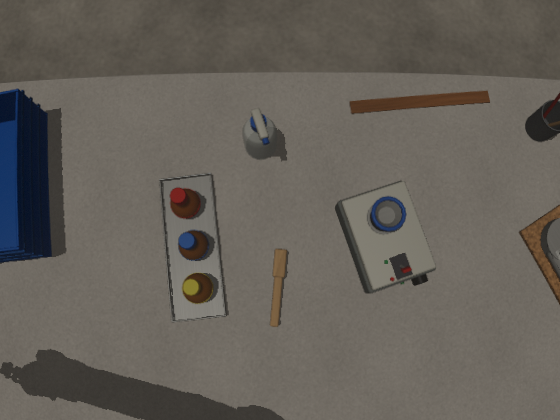

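View pics/wrist0.png

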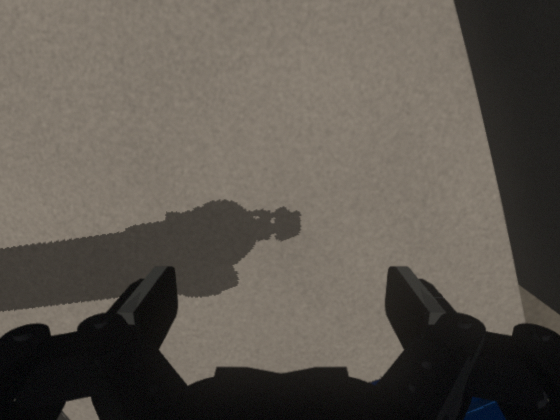

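```bash
cat > h.py <<'E'
import numpy as np,cv2
from scipy.spatial.transform import Rotation as Ro
from station import *
def cal(f,s=None):
    K=np.array([[f["fx"],0,f["cx"]],[0,f["fy"],f["cy"]],[0,0,1]]);d=np.array([f["k1"],0,0,0,0])
    if "R" in f: R=np.array(f["R"]);t=np.array(f["t"])
    else:
        T=np.array(f["T_tool_cam"]);q=s["tool_rot"];Rt=Ro.from_quat([q[1],q[2],q[3],q[0]]).as_matrix()
        Rc=Rt@T[:3,:3];c=Rt@T[:3,3]+s["ee_pos"];R=Rc.T;t=-R@c
    return K,d,R,t
def ray(c,p):
    K,d,R,t=c;u=cv2.undistortPoints(np.array([[p]],float),K,d)[0,0]
    return -R.T@t,R.T@np.array([u[0],u[1],1])
def atz(c,p,z):
    o,v=ray(c,p);return o+v*(z-o[2])/v[2]
def proj(c,X):
    K,d,R,t=c;return cv2.projectPoints(np.array([X],float),cv2.Rodrigues(R)[0],t,K,d)[0][0,0]
def tri(cps):
    A=np.zeros((3,3));b=np.zeros(3)
    for c,p in cps:
        o,v=ray(c,p);v=v/np.linalg.norm(v);P=np.eye(3)-np.outer(v,v);A+=P;b+=P@o
    X=np.linalg.solve(A,b);return X,[np.round(proj(c,X)-p,1).tolist() for c,p in cps]
def crop(img,x0,y0,w,h,k,name):
    cv2.imwrite(name,cv2.resize(img[y0:y0+h,x0:x0+w,::-1],None,fx=k,fy=k,interpolation=cv2.INTER_CUBIC))
E
python3 - <<'E'
from h import *
import pickle
a=grab_frame("top");b=grab_frame("side");pickle.dump((cal(a),cal(b)),open("cal.p","wb"))
crop(a["img"],330,170,120,130,4.5,"pics/topmix.png");crop(b["img"],205,270,180,145,4,"pics/sidemix.png")
crop(a["img"],150,165,90,165,3.6,"pics/toptray.png");crop(b["img"],140,135,165,100,4.8,"pics/sidetray.png")
E
```

```text
(no output)
```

View pics/topmix.png

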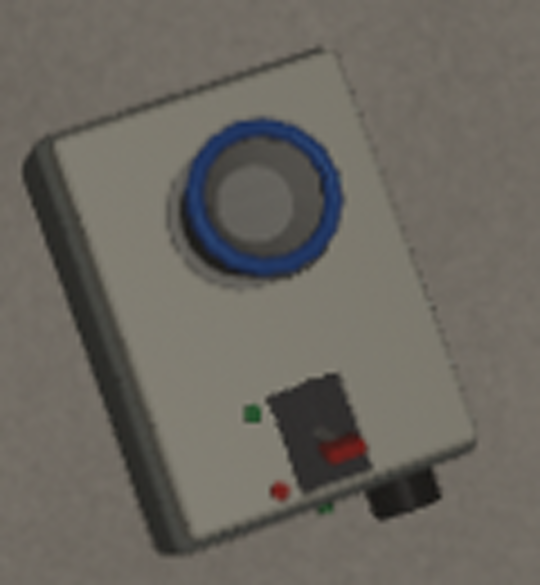

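View pics/sidemix.png

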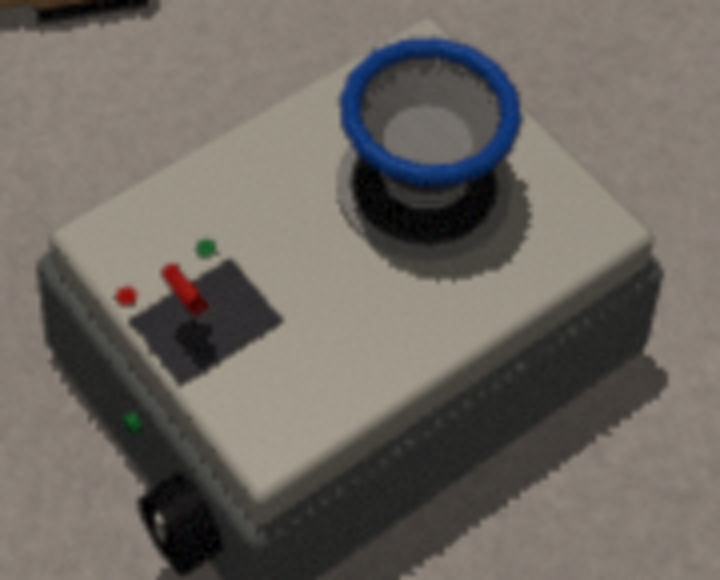

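View pics/toptray.png

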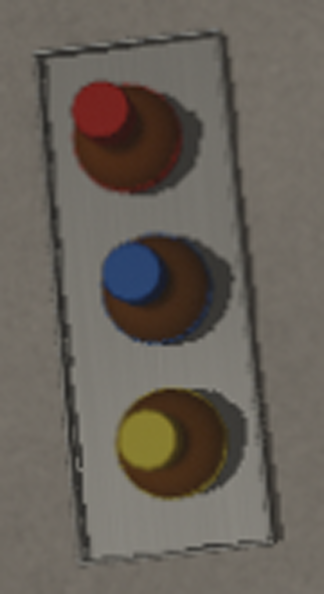

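View pics/sidetray.png

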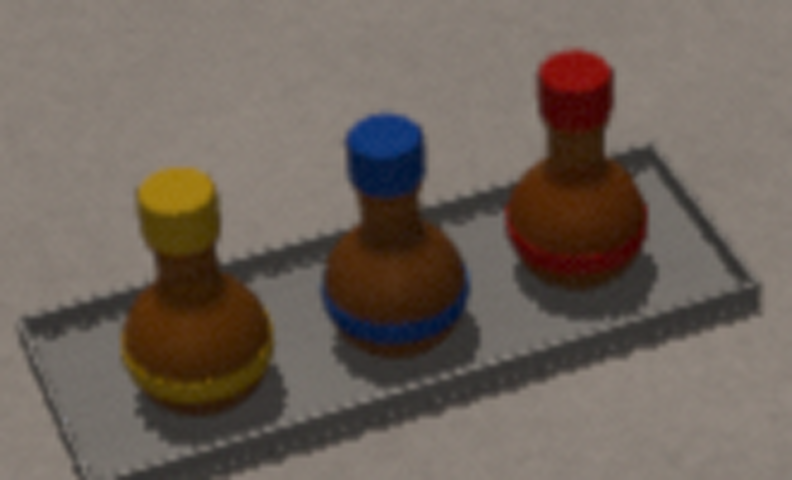

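Run:
```python
from h import *
import pickle
T,S=pickle.load(open("cal.p","rb"))
t=lambda x,y,z:(lambda p:(p,np.round(atz(T,p,z),1)))
def both(n,pt,ps,z):
    X,e=tri([(T,pt),(S,ps)]);print(n,"top",atz(T,pt,z).round(1),"side",atz(S,ps,z).round(1),"tri",X.round(1),e)
m=lambda x,y:(330+x/4.5,170+y/4.5); s=lambda x,y:(205+x/4,270+y/4)
tt=lambda x,y:(150+x/3.6,165+y/3.6); st=lambda x,y:(140+x/4.8,135+y/4.8)
both("ring",m(264,199),s(431,113),133)
both("tip",m(345,443),s(186,286),115)
both("reddot",m(280,491),s(126,296),86)
both("greendot",m(252,413),s(206,248),86)
both("bluecap",tt(134,272),st(386,137),113)
both("redcap",tt(101,110),st(576,72),113)
both("yelcap",tt(148,439),st(179,191),113)
both("cornerbackR",m(333,48),s(650,238),85)
both("cornerfrontL",m(185,545),s(55,237),85)
both("cornerfrontR",m(475,440),s(258,500),85)
both("cornerbackL",m(50,140),s(428,22),85)
```

```text
ring top [ 610.1 -207.   133. ] side [ 613.  -205.6  133. ] tri [ 611.  -206.9  134.8] [[0.1, -0.7], [-0.8, 0.2]]
tip top [ 506.6 -241.8  115. ] side [ 507.3 -237.7  115. ] tri [ 506.4 -240.6  119.4] [[0.0, -0.1], [-0.1, 0.0]]
reddot top [ 487.9 -219.2   86. ] side [ 490.1 -215.9   86. ] tri [ 488.6 -218.4   89.8] [[0.0, -0.5], [-0.6, 0.1]]
greendot top [ 522.4 -208.    86. ] side [ 524.5 -205.    86. ] tri [ 523.  -207.4   89.6] [[0.0, -0.4], [-0.5, 0.1]]
bluecap top [565.8 180.8 113. ] side [569.3 182.8 113. ] tri [567.1 180.2 115. ] [[0.1, -0.8], [-0.8, 0.1]]
redcap top [654.6 201.  113. ] side [658.3 202.3 113. ] tri [656.  200.5 114.3] [[0.1, -0.8], [-0.8, 0.2]]
yelcap top [476.9 171.9 113. ] side [480.7 173.6 113. ] tri [478.6 171.4 114.8] [[0.1, -1.0], [-1.0, 0.1]]
cornerbackR top [ 687.9 -254.1   85. ] side [ 687.  -253.3   85. ] tri [ 687.2 -253.7   85.7] [[-0.0, 0.2], [0.3, -0.1]]
cornerfrontL top [ 465.3 -176.2   85. ] side [ 471.7 -181.5   85. ] tri [ 468.8 -177.5   79.9] [[0.1, -1.8], [-2.2, 0.4]]
cornerfrontR top [ 508.2 -309.5   85. ] side [ 511.2 -308.8   85. ] tri [ 509.5 -309.3   86.3] [[0.1, -0.7], [-1.0, 0.2]]
cornerbackL top [ 646.1 -122.2   85. ] side [ 646.1 -125.8   85. ] tri [ 647.2 -122.8   81.1] [[0.0, -0.1], [-0.2, 0.0]]
```

>>> servo_tool:
  steps: [-4.2,-3.2,0,0,0,0,1,-4.2,-3.2,0,0,0,0,1,-4.2,-3.2,0,0,0,0,1,-4.2,-3.2,0,0,0,0,1,-4.2,-3.2,0,0,0,0,1,-4.2,-3.2,0,0,0,0,1,-4.2,-3.2,0,0,0,0,1,-4.2,-3.2,0,0,0,0,1,-4.2,-3.2,0,0,0,0,1,-4.2,-3.2,0,0,0,0,1]

```text
time: 1.5
ee_pos: [520.4, 178.3, 231.5]
tool_rot: [0.0, 0.183, 0.983, 0.0]
force: [1.1, 0.9, -0.3]
gripper_width: 0.0
```

>>> servo_tool:
  steps: [0,0,0,0,0,10.5,1,0,0,0,0,0,10.5,1,0,0,0,0,0,10.5,1,0,0,0,0,0,10.5,1,0,0,0,0,0,10.5,1,0,0,0,0,0,10.5,1,0,0,0,0,0,10.5,1]

```text
time: 2.38
ee_pos: [519.6, 179.8, 231.3]
tool_rot: [-0.0, 0.737, 0.676, 0.0]
force: [-0.3, 0.1, 0.0]
gripper_width: 0.2
```

>>> servo_tool:
  steps: [0,0,0,0,0,10.5,1,0,0,0,0,0,10.5,1,0,0,0,0,0,10.5,1,0,0,0,0,0,10.5,1,0,0,0,0,0,10.5,1,0,0,0,0,0,10.5,1,0,0,0,0,0,10.5,1]

```text
time: 3.25
ee_pos: [519.6, 179.8, 231.3]
tool_rot: [-0.0, 0.995, 0.1, -0.0]
force: [1.1, -0.0, 0.8]
gripper_width: 0.3
```

Run:
```python
from h import *
s=state();f=grab_frame("wrist");cv2.imwrite("pics/w1.png",f["img"][:,:,::-1])
q=s["tool_rot"];print(s["time"],s["ee_pos"],s["qpos"],s["force"],Ro.from_quat([q[1],q[2],q[3],q[0]]).as_matrix().round(3))
W=cal(f,s)
for n,X in dict(red=(656,200.5,113),blue=(567,180.2,113),yel=(478.6,171.4,113)).items(): print(n,proj(W,X))
```

```text
3.25 [519.57109096 179.81893541 231.2732039 ] [-0.89847302  0.29219004  0.60735989  1.86087044 -0.19132052  1.04666362
 -1.58414854] [ 1.06601408 -0.04017704  0.83751381] [[ 0.98  0.2  -0.  ]
 [ 0.2  -0.98  0.  ]
 [-0.   -0.   -1.  ]]
red [289.95828038   5.94819785]
blue [292.24145383 143.32724059]
yel [279.99925156 256.35364933]
```

View pics/w1.png

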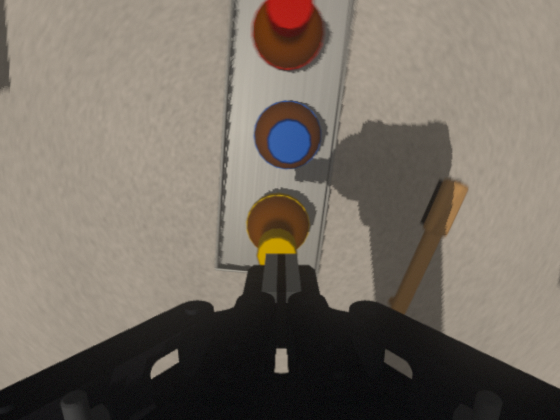

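>>> servo_tool:
  steps: [-1.44,4.58,0.4,0,0,0,1,-1.44,4.58,0.4,0,0,0,1,-1.44,4.58,0.4,0,0,0,1,-1.44,4.58,0.4,0,0,0,1,-1.44,4.58,0.4,0,0,0,1,-1.44,4.58,0.4,0,0,0,1,-1.44,4.58,0.4,0,0,0,1,-1.44,4.58,0.4,0,0,0,1,-1.44,4.58,0.4,0,0,-6,1,0,0,0,0,0,0,1]

```text
time: 4.55
ee_pos: [475.9, -254.9, 195.4]
tool_rot: [0.001, 0.988, 0.153, -0.0]
force: [-0.4, 1.6, -0.3]
gripper_width: -0.0
```

Run:
```python
from h import *
s=state();f=grab_frame("wrist");cv2.imwrite("pics/w2.png",f["img"][:,:,::-1])
q=s["tool_rot"];print(s["time"],s["ee_pos"],s["qpos"],s["force"],Ro.from_quat([q[1],q[2],q[3],q[0]]).as_matrix().round(3))
W=cal(f,s);import pickle;pickle.dump(W,open("w2.p","wb"))
for n,X in dict(ring=(611,-206.9,133),tipoff=(499.5,-241.7,116.8),piv=(512.8,-237.5,88)).items(): print(n,proj(W,X))
crop(f["img"],180,120,200,150,4,"pics/w2c.png")
```

```text
4.55 [ 475.89689644 -254.9071466   195.42266404] [-0.17167066  0.34014079  0.73686119  1.92866904 -0.27216761  0.9732846
 -0.57300396] [-0.35057979  1.60132257 -0.28983827] [[ 0.953  0.302 -0.   ]
 [ 0.302 -0.953 -0.002]
 [-0.001  0.002 -1.   ]]
ring [269.12764273 -37.63893052]
tipoff [270.76504821 180.24020494]
piv [271.65784617 153.14634796]
```

View pics/w2.png

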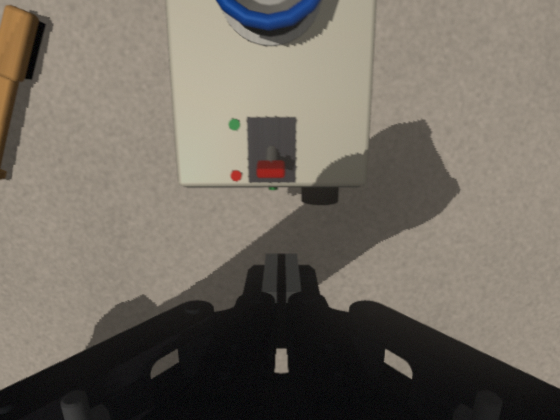

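View pics/w2c.png

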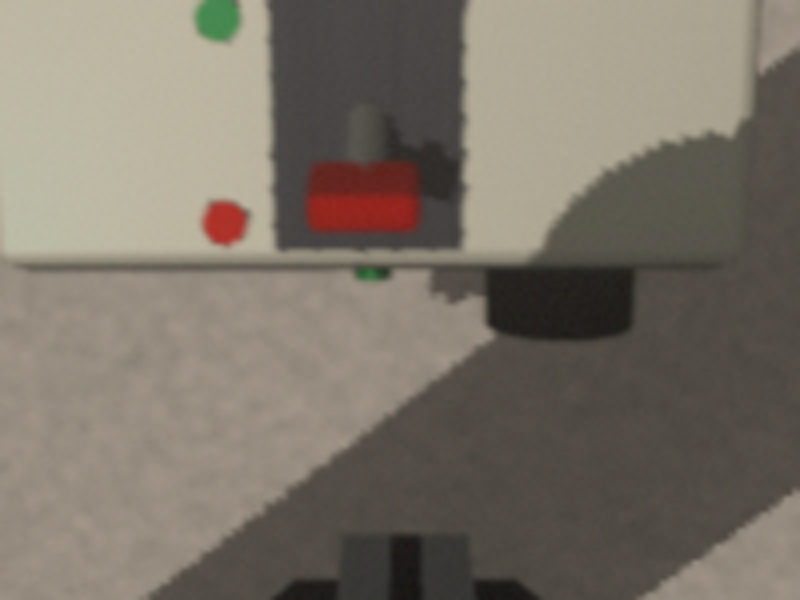

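>>> servo_tool:
  steps: [0,-0.6,3,0,0,0,1,0,0,3,0,0,0,1,0,0,3,0,0,0,1,0,0,0,0,0,0,1,1,0,0,0,0,0,1,0.5,0,0,0,0,0,1,0.5,0,0,0,0,0,1,0.5,0,0,0,0,0,1,0.4,0,0,0,0,0,1,0,0,0,0,0,0,1]

```text
time: 5.85
ee_pos: [503.9, -235.5, 105.3]
tool_rot: [0.0, 0.988, 0.155, 0.0]
force: [-0.5, -0.1, 1.0]
gripper_width: -0.3
```

Run:
```python
from h import *
s=state();f=grab_frame("wrist");crop(f["img"],180,90,200,200,3,"pics/w3.png");crop(grab_frame("side")["img"],200,270,150,120,4,"pics/s3.png")
print(s["time"],s["ee_pos"],s["force"])
```

```text
5.85 [ 503.91171876 -235.50542526  105.25495845] [-0.51621571 -0.10731243  0.96388445]
```

View pics/w3.png

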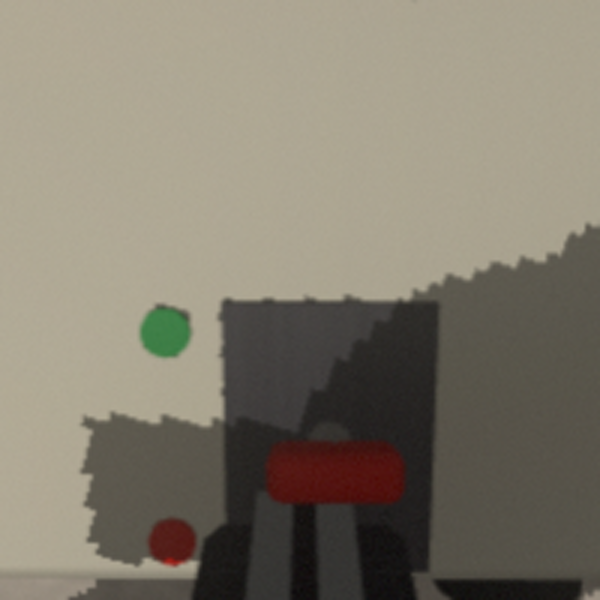

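View pics/s3.png

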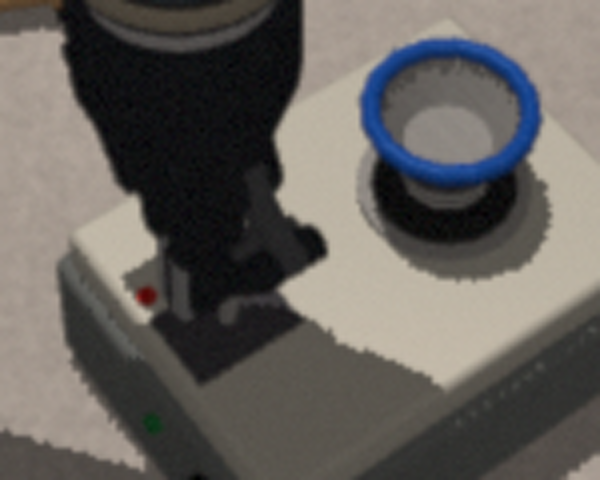

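>>> servo_tool:
  steps: [0.4,0,0,0,0,0,1,0.4,0,0,0,0,0,1,0,0,0,0,0,0,1]

```text
time: 6.32
ee_pos: [509.0, -233.7, 104.8]
tool_rot: [-0.001, 0.988, 0.155, -0.002]
force: [-5.1, -1.8, 0.6]
gripper_width: -0.3
```

Run:
```python
from h import *
s=state();f=grab_frame("wrist");crop(f["img"],180,90,200,200,3,"pics/w4.png")
print(s["time"],s["ee_pos"],s["force"])
```

```text
6.325 [ 508.96409874 -233.73232726  104.81591149] [-5.09734375 -1.84632617  0.62263265]
```

View pics/w4.png

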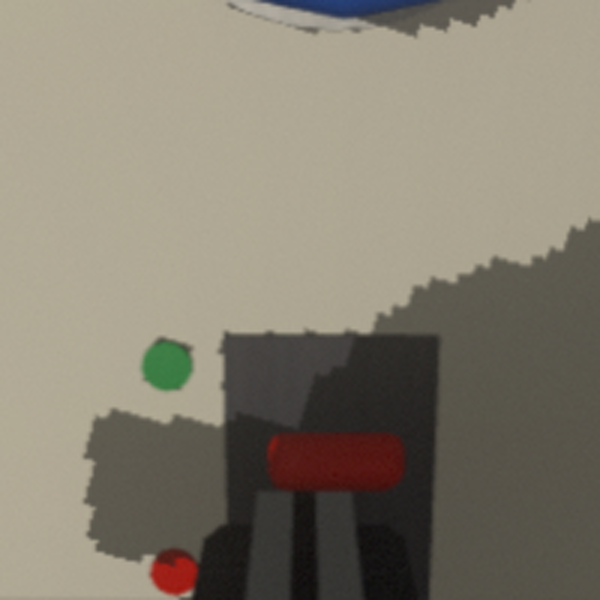

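Run:
```python
from h import *
s=state();W=cal(grab_frame("wrist"),s)
piv=np.array([514,-238,88]);d=np.array([.953,.302,0])
for th in (-.45,-.2,0,.15,.3,.45):
    print(th,(proj(W,piv+32*(np.sin(th)*d+np.cos(th)*np.array([0,0,1])))-[180,90])*3)
print(atz(W,(180+165/3,90+365/3),85),atz(W,(180+174/3,90+573/3),85))
```

```text
-0.45 [337.51325278 654.6648202 ]
-0.2 [338.81105946 615.01704503]
0 [339.59676009 574.25430064]
0.15 [339.99325333 539.82876688]
0.3 [340.20181998 503.45462619]
0.45 [340.2127737  466.51012596]
[ 523.67099294 -206.8478028    85.        ] [ 489.13330774 -218.10310093   85.        ]
```

>>> servo_tool:
  steps: [-1,0,0,0,0,0,1,-1,0,-1,0,0,0,1,0,0,-5,0,0,0,0.3,0,0,-5,0,0,0,0,0,0,0,0,0,0,0]

```text
time: 7.05
ee_pos: [494.1, -241.2, 220.0]
tool_rot: [0.002, 0.988, 0.155, 0.005]
force: [-0.0, -0.2, -0.6]
gripper_width: 54.5
```

Run:
```python
from h import *
s=state();f=grab_frame("wrist");cv2.imwrite("pics/w5.png",f["img"][:,:,::-1])
print(s["time"],s["ee_pos"],s["force"],s["gripper_width"])
W=cal(f,s)
s1=dict(ee_pos=np.array([519.57109096,179.81893541,231.2732039]),tool_rot=[0,.995,.1,0]);W1=cal(f,s1)
print("blue cap",atz(W1,(289,141.5),113), "ring pred",proj(W,(611,-206.9,133)))
```

```text
7.05 [ 494.13276983 -241.1551609   219.96720655] [-0.01722828 -0.19517081 -0.58827909] 54.47245354571959
blue cap [567.70864267 182.76497794 113.        ] ring pred [284.0794711   21.36205737]
```

View pics/w5.png

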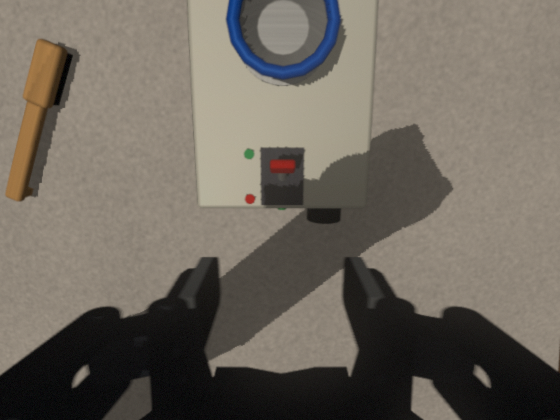

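>>> servo_tool:
  steps: [2.21,-4.22,0,0,0,0,0,2.21,-4.22,0,0,0,0,0,2.21,-4.22,0,0,0,0,0,2.21,-4.22,0,0,0,0,0,2.21,-4.22,0,0,0,0,0,2.21,-4.22,0,0,0,0,0,2.21,-4.22,0,0,0,0,0,2.21,-4.22,0,0,0,0,0,2.21,-4.22,0,0,0,0,0,0,0,2,0,0,0,0]

```text
time: 8.35
ee_pos: [564.8, 188.8, 194.6]
tool_rot: [-0.001, 0.987, 0.159, 0.001]
force: [-0.2, -0.3, -0.2]
gripper_width: 85.2
```

>>> servo_tool:
  steps: [0,0,0,0,0,0,0,0,0,0,0,0,0,0]

```text
time: 8.6
ee_pos: [564.7, 182.0, 195.3]
tool_rot: [0.0, 0.988, 0.154, -0.0]
force: [0.3, -0.3, -0.7]
gripper_width: 85.1
```

Run:
```python
from h import *
s=state();f=grab_frame("wrist");cv2.imwrite("pics/w6.png",f["img"][:,:,::-1])
q=s["tool_rot"];R=Ro.from_quat([q[1],q[2],q[3],q[0]]).as_matrix();print(s["time"],s["ee_pos"],s["qpos"].round(2),s["gripper_width"],R.round(3))
W=cal(f,s)
for X in ((567.5,181.5,113),(567.5,181.5,92)):print(proj(W,X))
print(proj(W,s["ee_pos"]))
```

```text
8.6 [564.70918126 182.02225476 195.33284198] [-0.84  0.41  0.6   1.8  -0.27  1.01 -1.39] 85.07581391747907 [[ 0.952  0.305 -0.   ]
 [ 0.305 -0.952 -0.   ]
 [-0.     0.    -1.   ]]
[281.76182729 215.07500247]
[281.67855447 206.96452694]
[279.22013685 272.63623807]
```

View pics/w6.png

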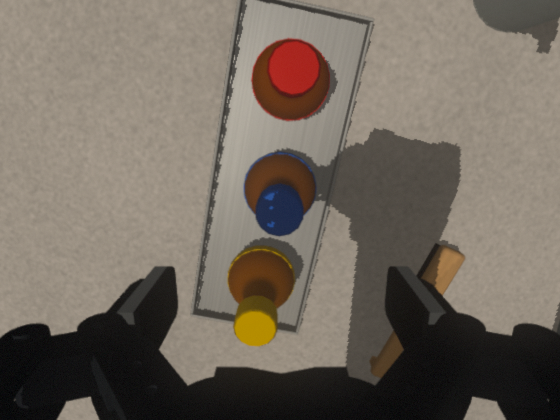

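Run:
```python
import cv2
i=cv2.imread("pics/w6.png");cv2.imwrite("pics/w6c.png",cv2.resize(cv2.convertScaleAbs(i[145:250,230:330],alpha=2),None,fx=5.5,fy=5.5,interpolation=cv2.INTER_CUBIC))
```

```text
(no output)
```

View pics/w6c.png

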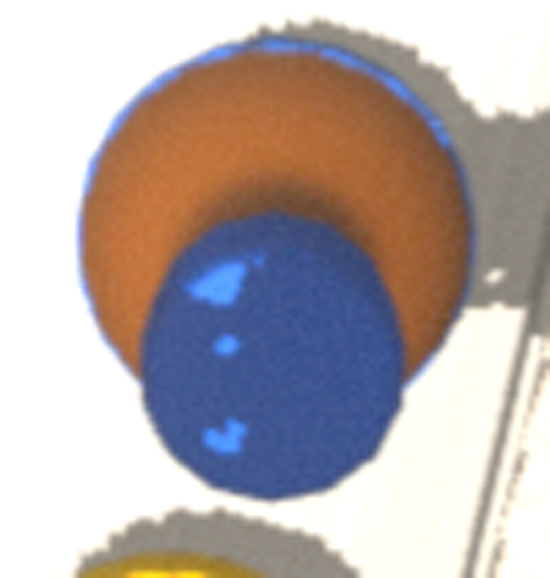

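>>> servo_tool:
  squeeze: 60
  steps: [0.35,0,3,0,0,0,0,0,0,3,0,0,0,0,0,0,3,0,0,0,0,0,0,2.3,0,0,0,0,0,0,0,0,0,0,0,0,0,0,0,0,0,0.3,0,0,0,0,0,0,0.5,0,0,0,0,0,0,0.7,0,0,0,0,0,0,1,0,0,0,0,0,0,1]

```text
time: 9.9
ee_pos: [568.8, 184.5, 83.5]
tool_rot: [-0.0, 0.988, 0.155, 0.001]
force: [-1.5, -0.5, 6.2]
gripper_width: 31.3
```

Run:
```python
from h import *
s=state();f=grab_frame("wrist");cv2.imwrite("pics/w7.png",f["img"][:,:,::-1]);crop(grab_frame("side")["img"],140,90,165,145,4,"pics/s7.png")
print(s["time"],s["ee_pos"],s["force"],s["gripper_width"])
```

```text
9.9 [568.81049084 184.53095047  83.54016336] [-1.50063828 -0.46759938  6.18178908] 31.316208884891893
```

View pics/w7.png

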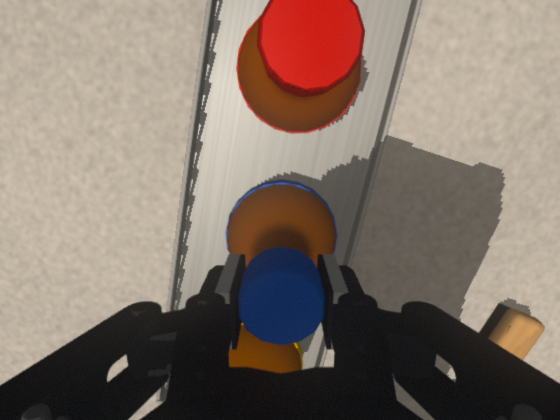

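View pics/s7.png

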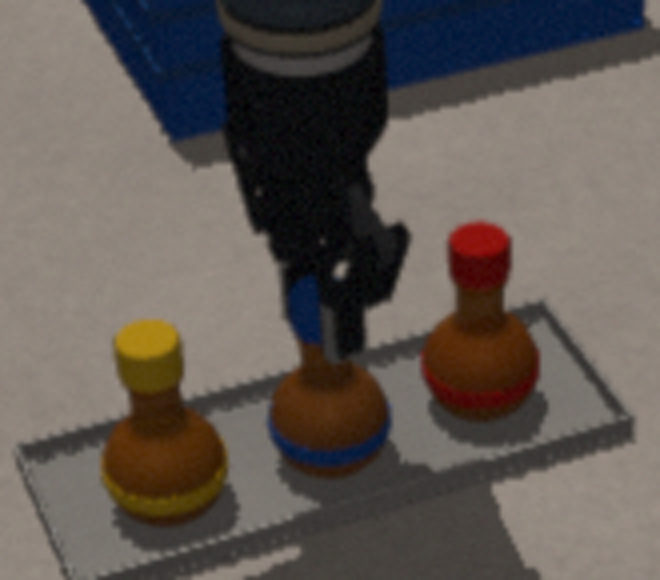

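>>> servo_tool:
  steps: [0,0,0,0,0,0,1,0,0,-1,0,0,0,1,0,0,-2,0,0,0,1,0,0,-4,0,0,0,1,0,0,-5,0,0,0,1,0,0,0,0,0,0,1,0,0,0,0,0,0,1]

```text
time: 10.88
ee_pos: [567.5, 184.2, 202.4]
tool_rot: [-0.0, 0.988, 0.155, -0.0]
force: [-0.1, 0.7, -2.5]
gripper_width: 31.5
```

Run:
```python
from h import *
s=state();f=grab_frame("wrist");cv2.imwrite("pics/w8.png",f["img"][:,:,::-1]);crop(grab_frame("side")["img"],140,60,165,145,4,"pics/s8.png")
print(s["time"],s["ee_pos"],s["force"],s["gripper_width"])
```

```text
10.875 [567.47231486 184.23588723 202.4459993 ] [-0.05818031  0.69770515 -2.52627138] 31.468481687524932
```

View pics/w8.png

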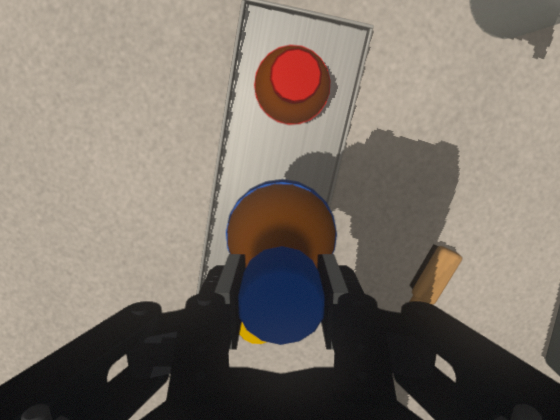

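View pics/s8.png

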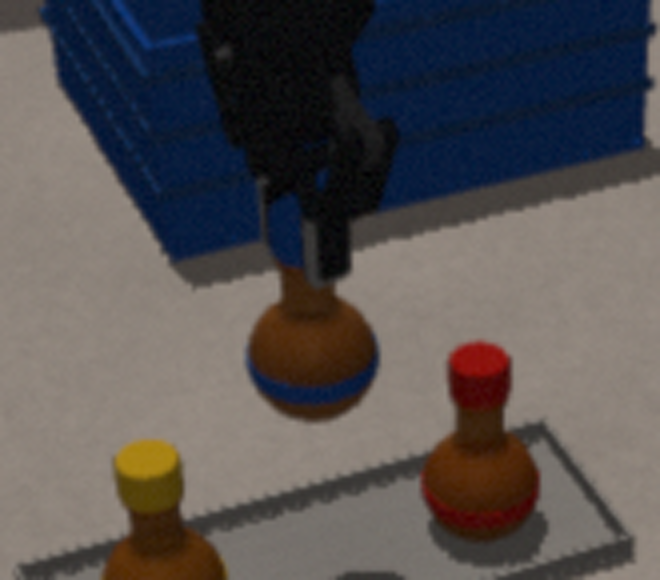

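>>> servo_tool:
  steps: [0,0,-3,0,0,0,1,-0.96,4.81,-2.5,0,0,0,1,-0.96,4.81,0,0,0,0,1,-0.96,4.81,0,0,0,0,1,-0.96,4.81,0,0,0,0,1,-0.96,4.81,0,0,0,0,1,-0.96,4.81,0,0,0,0,1,-0.96,4.81,0,0,0,0,1,-0.96,4.81,0,0,0,0,1,0,0,0,0,0,0,1]

```text
time: 12.22
ee_pos: [611.0, -211.5, 256.0]
tool_rot: [0.001, 0.989, 0.151, -0.002]
force: [-0.1, 0.3, -3.2]
gripper_width: 31.1
```

>>> servo_tool:
  steps: [0,0,0,0,0,0,1,0,0,0,0,0,0,1]

```text
time: 12.48
ee_pos: [613.2, -203.5, 256.4]
tool_rot: [-0.001, 0.988, 0.157, -0.001]
force: [0.9, 0.5, -2.7]
gripper_width: 31.0
```

Run:
```python
from h import *
s=state();f=grab_frame("wrist");cv2.imwrite("pics/w9.png",f["img"][:,:,::-1]);b=grab_frame("side");crop(b["img"],205,170,190,170,3.5,"pics/s9.png")
print(s["time"],s["ee_pos"],s["force"],s["gripper_width"],s["tool_rot"])
W=cal(f,s);S=cal(b);z0=s["ee_pos"][2]-80.5
print("cap",atz(W,(282,300),z0+110), z0)
for r in range(0,360,90):
  a=np.radians(r);X=np.array([611.5+34.5*np.cos(a),-206.9+34.5*np.sin(a),133]);print(proj(W,X).round(1))
ctr=s["ee_pos"]*[1,1,0]
print("side belly", ((proj(S,ctr+[0,0,z0+26.5])-[205,170])*3.5).round(1),"belly wrist",proj(W,ctr+[0,0,z0+26.5]))
```

```text
12.475 [ 613.24538762 -203.52962107  256.43016561] [ 0.90357245  0.46114901 -2.73646143] 31.04428421537299 [-7.79175221e-04  9.87663914e-01  1.56585742e-01 -5.40050899e-04]
cap [ 616.78673347 -203.61154849  285.93016561] 175.93016560802698
[297.8 164.6]
[241.  193.4]
[270.3 246.3]
[325.4 219.9]
side belly [385.5 336.5] belly wrist [279.77810565 232.562758  ]
```

View pics/w9.png

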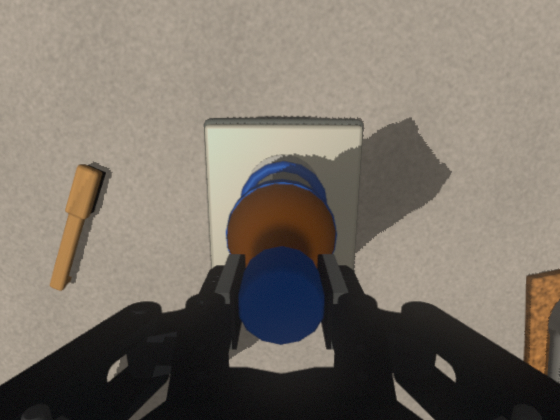

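View pics/s9.png

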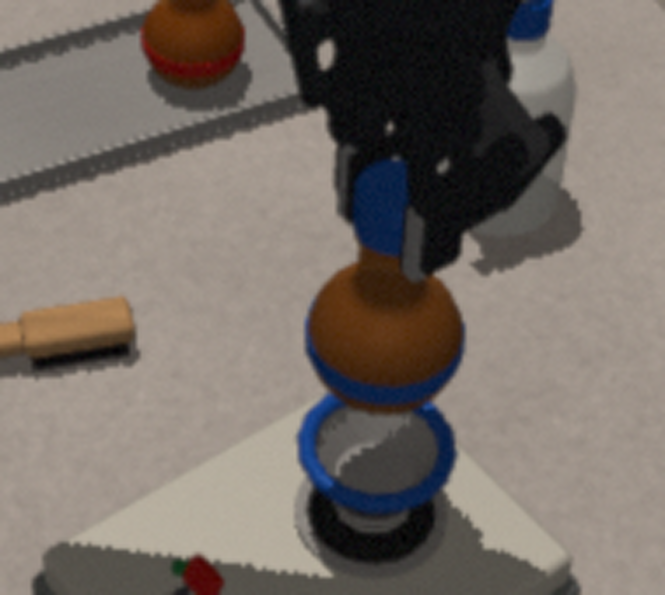

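Run:
```python
from h import *
s=state();f=grab_frame("wrist");W=cal(f,s);b=grab_frame("side");S=cal(b);t=grab_frame("top");T=cal(t)
def out(C,c,r=34.5):
  P=np.array([proj(C,[c[0]+r*np.cos(a),c[1]+r*np.sin(a),133]) for a in np.linspace(0,6.28,73)]);return P
for c in ((611,-206.9),(613,-205)):
  for C in (W,S): P=out(C,c);print(c,P.min(0).round(1),P.max(0).round(1))
print("TCP",s["ee_pos"])
i=f["img"].copy()
crop(i,225,145,120,100,6,"pics/w10.png")
j=t["img"];crop(j,320,150,140,140,4,"pics/t10.png")
crop(b["img"],280,270,70,60,8,"pics/s10.png")
```

```text
(611, -206.9) [238.6 163. ] [327.1 248.6]
(611, -206.9) [288.7 281.5] [335.  318.2]
(613, -205) [236.9 159.7] [325.7 245.7]
(613, -205) [289.6 280.2] [335.7 316.8]
TCP [ 613.31214697 -203.89053258  256.91578859]
```

View pics/w10.png

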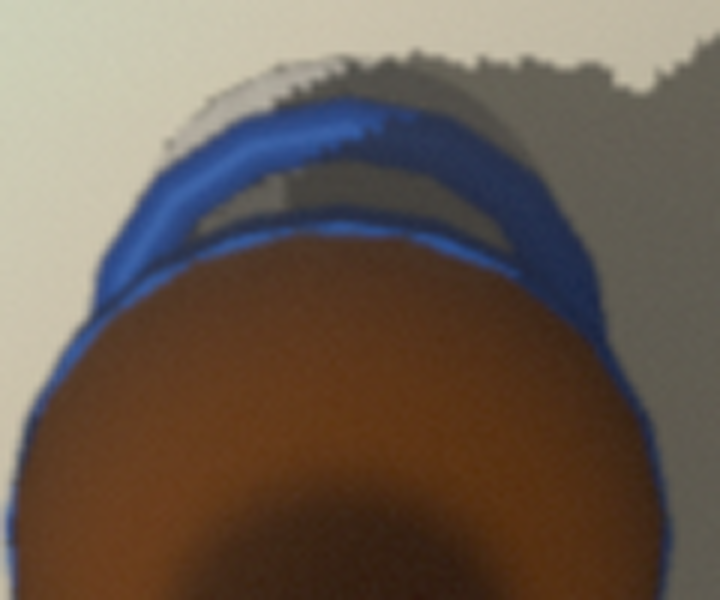

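View pics/t10.png

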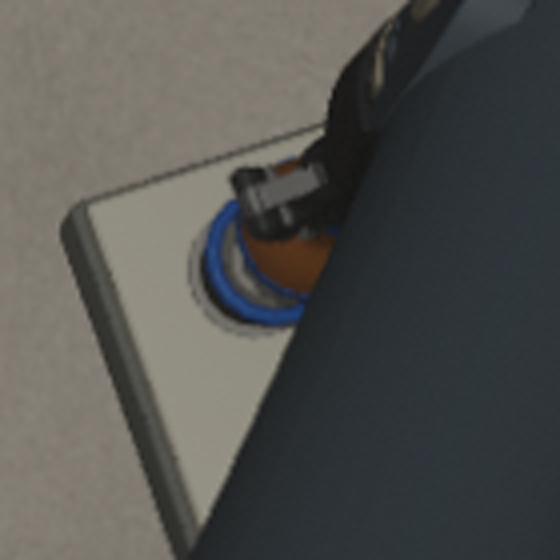

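View pics/s10.png

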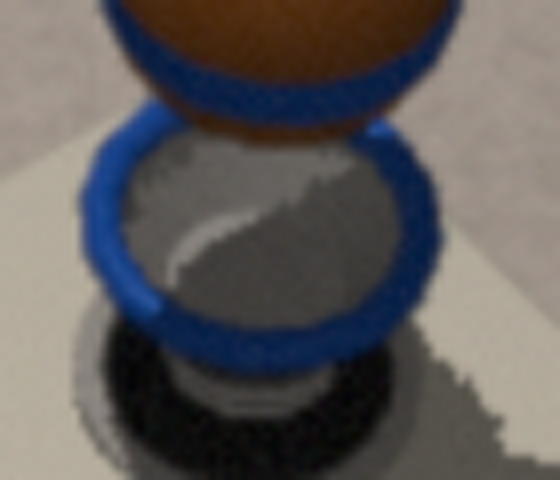

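>>> servo_tool:
  squeeze: 80
  steps: [-0.2,0.2,2,0,0,0,1,0,0,2,0,0,0,1,0,0,0.5,0,0,0,1,0,0,0,0,0,0,1,0,0,0,0,0,0,1]

```text
time: 13.35
ee_pos: [612.2, -208.4, 213.0]
tool_rot: [0.0, 0.988, 0.155, 0.001]
force: [0.5, -0.5, -1.6]
gripper_width: 30.5
```

Run:
```python
from h import *
s=state();f=grab_frame("wrist");crop(f["img"],200,120,160,140,4,"pics/w11.png");b=grab_frame("side");crop(b["img"],260,210,110,130,5,"pics/s11.png")
print(s["time"],s["ee_pos"],s["force"],s["gripper_width"])
```

```text
13.35 [ 612.21099727 -208.39746996  212.95883729] [ 0.50135184 -0.49022103 -1.5690832 ] 30.50670861974255
```

View pics/w11.png

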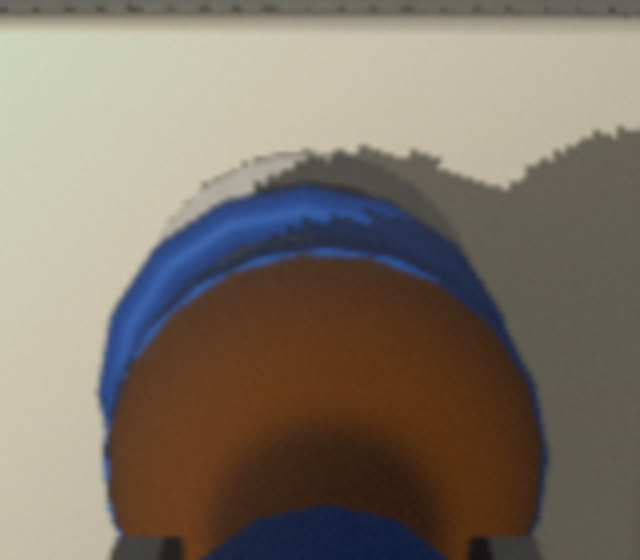

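View pics/s11.png

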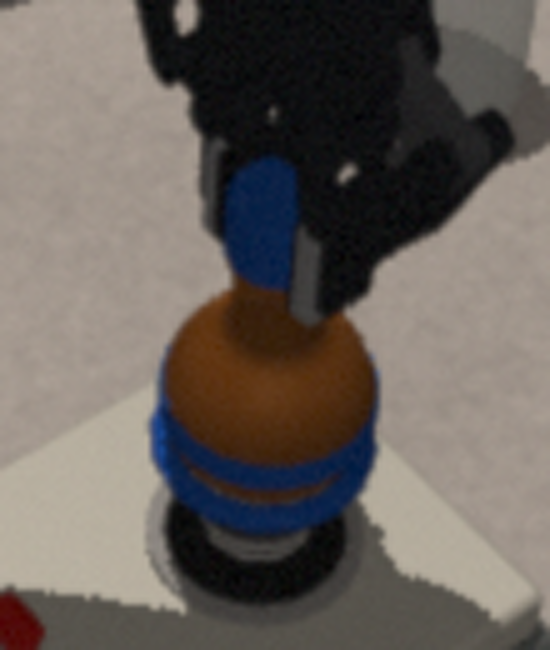

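>>> servo_tool:
  steps: [-0.15,-0.2,0,0,0,0,1,0,0,0.3,0,0,0,1,0,0,0.4,0,0,0,1,0,0,0.3,0,0,0,1,0,0,0,0,0,0,1,0,0,0,0,0,0,1]

```text
time: 14.2
ee_pos: [611.6, -206.0, 203.5]
tool_rot: [0.0, 0.988, 0.156, 0.002]
force: [2.5, 2.8, 6.0]
gripper_width: 30.8
```

Run:
```python
from h import *
s=state();f=grab_frame("wrist");crop(f["img"],200,120,160,140,4,"pics/w12.png");b=grab_frame("side");crop(b["img"],260,210,110,130,5,"pics/s12.png")
print(s["time"],s["ee_pos"],s["force"],s["gripper_width"])
```

```text
14.2 [ 611.59821948 -205.9726798   203.50628312] [2.47413842 2.79050579 5.97293176] 30.846881541956147
```

View pics/w12.png

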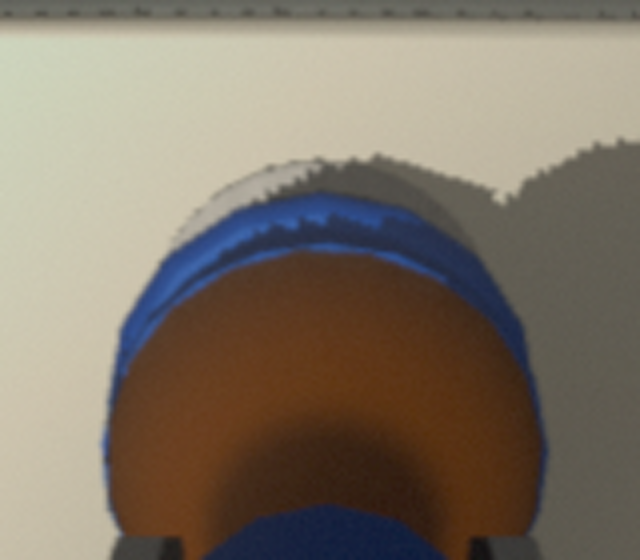

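View pics/s12.png

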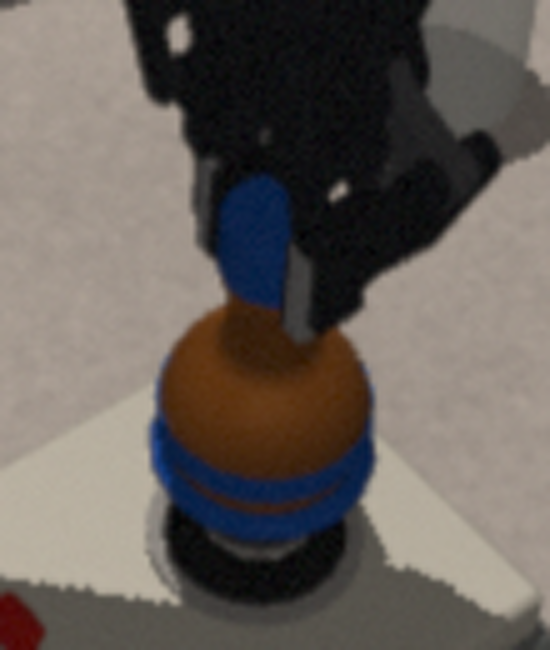

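>>> servo_tool:
  steps: [0.05,-0.05,0.3,0,0,0,1,0,0,0.3,0,0,0,1,0,0,0.2,0,0,0,1,0,0,0,0,0,0,1,0,0,0,0,0,0,1]

```text
time: 14.92
ee_pos: [612.5, -205.4, 196.5]
tool_rot: [0.0, 0.988, 0.156, 0.003]
force: [2.8, 3.3, 8.8]
gripper_width: 30.6
```

>>> servo_tool:
  steps: [0,0,0.2,0,0,0,1,0,0,0,0,0,0,1]

```text
time: 15.18
ee_pos: [612.7, -205.3, 194.7]
tool_rot: [0.0, 0.988, 0.156, 0.003]
force: [1.5, 2.9, 11.1]
gripper_width: 30.5
```

Run:
```python
from h import *
s=state();f=grab_frame("wrist");crop(f["img"],200,120,160,140,4,"pics/w13.png");b=grab_frame("side");crop(b["img"],260,210,110,130,5,"pics/s13.png")
print(s["time"],s["ee_pos"],s["force"],s["gripper_width"])
```

```text
15.175 [ 612.66873919 -205.31982048  194.71355491] [ 1.52922378  2.92210904 11.12088219] 30.48973856284528
```

View pics/w13.png

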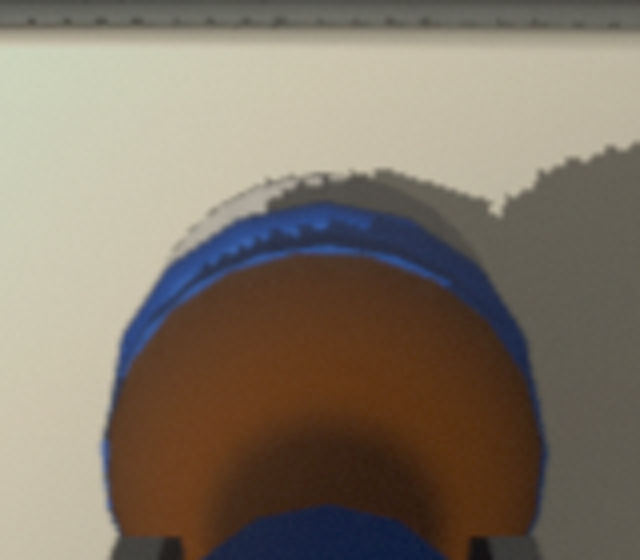

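View pics/s13.png

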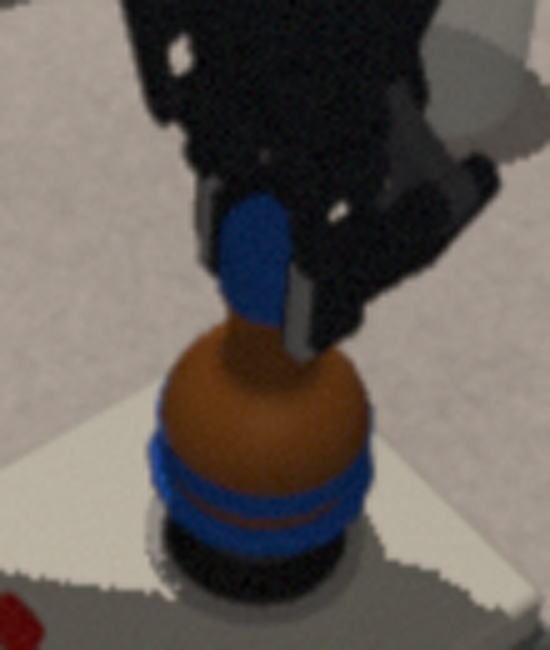

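>>> servo_tool:
  steps: [0,0,0.2,0,0,0,1,0,0,0,0,0,0,1]

```text
time: 15.52
ee_pos: [612.9, -205.4, 193.7]
tool_rot: [-0.0, 0.988, 0.156, 0.003]
force: [1.4, 3.8, 15.0]
gripper_width: 30.9
```

>>> servo_tool:
  steps: [0,0,0.2,0,0,0,1,0,0,0,0,0,0,1,0,0,0,0,0,0,1]

```text
time: 15.9
ee_pos: [613.3, -205.4, 193.6]
tool_rot: [-0.0, 0.988, 0.156, 0.004]
force: [-1.4, 4.9, 23.4]
gripper_width: 31.0
```

>>> servo_tool:
  steps: [0,0,0,0,0,0,1,0,0,0,0,0,0,1,0,0,0,0,0,0,1,0,0,0,0,0,0,1,0,0,0,0,0,0,1,0,0,0,0,0,0,1,0,0,0,0,0,0,1,0,0,0,0,0,0,1]

```text
time: 16.9
ee_pos: [613.3, -205.4, 193.6]
tool_rot: [-0.0, 0.988, 0.156, 0.004]
force: [-1.9, 5.5, 24.6]
gripper_width: 30.8
```

Run:
```python
from h import *
s=state();b=grab_frame("side");cv2.imwrite("pics/s14f.png",b["img"][:,:,::-1]);crop(b["img"],220,210,150,150,4,"pics/s14.png")
print(s["time"],s["ee_pos"],s["force"],s["gripper_width"])
```

```text
16.9 [ 613.27500399 -205.37156037  193.59340473] [-1.88937176  5.5053756  24.61326479] 30.772758721787103
```

View pics/s14.png

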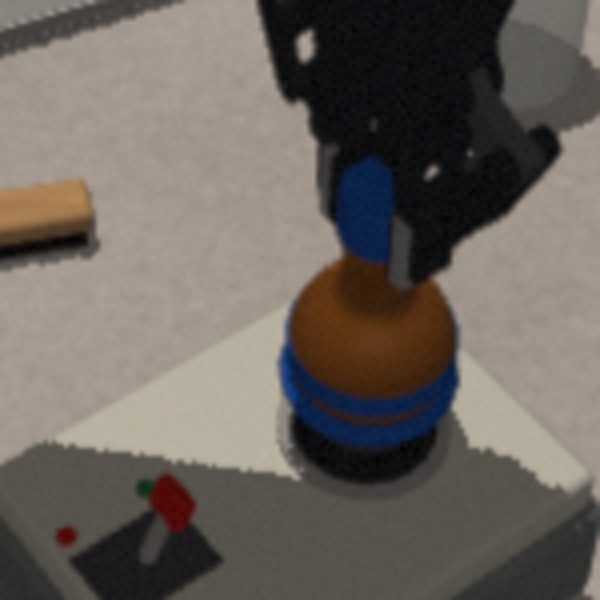

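View pics/s14f.png

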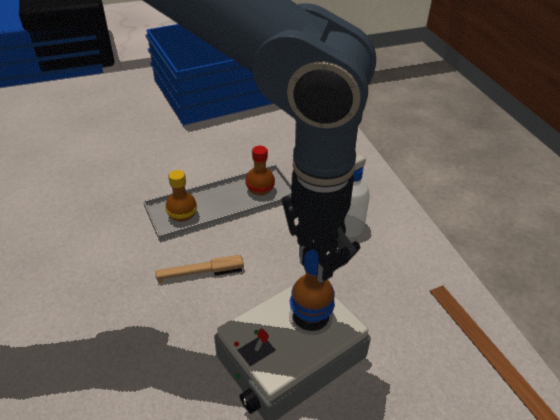

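Run:
```python
from h import *
import pickle
T,S=pickle.load(open("cal.p","rb"))
for z in(133,124,121):
  P=np.array([proj(S,[612+34.5*np.cos(a),-206.5+34.5*np.sin(a),z]) for a in np.linspace(0,6.28,181)]);print(z,P.min(0).round(1),P.max(0).round(1))
a=cv2.imread("pics/side0.png");b=cv2.imread("pics/s14f.png")
for c in (308,312,316):
  for i,r0 in((a,305),(b,305)): print(c,i[r0:r0+25,c,0].tolist(),)
u=[cv2.resize(i[270:335,280:345],None,fx=6,fy=6,interpolation=cv2.INTER_CUBIC) for i in(a,b)]
cv2.imwrite("pics/cmp.png",cv2.convertScaleAbs(np.hstack(u),alpha=1.8))
```

```text
133 [289.3 281.1] [335.5 317.8]
124 [289.1 284.9] [335.  321.5]
121 [289.1 286.1] [334.8 322.8]
308 [104, 105, 105, 105, 106, 107, 120, 127, 106, 81, 59, 34, 32, 45, 54, 49, 48, 23, 11, 8, 11, 9, 9, 10, 12]
308 [17, 16, 15, 32, 61, 71, 73, 70, 60, 26, 37, 69, 74, 76, 76, 64, 40, 24, 16, 17, 18, 10, 10, 13, 21]
312 [105, 106, 105, 106, 105, 105, 112, 123, 108, 93, 67, 46, 28, 38, 53, 42, 51, 24, 12, 10, 8, 7, 6, 10, 17]
312 [13, 18, 11, 21, 42, 71, 69, 72, 64, 38, 31, 56, 72, 78, 78, 72, 54, 31, 17, 7, 11, 13, 15, 13, 19]
316 [105, 107, 106, 107, 106, 110, 118, 122, 108, 89, 64, 42, 35, 49, 51, 45, 29, 15, 10, 5, 8, 9, 12, 5, 4]
316 [11, 16, 15, 17, 40, 67, 74, 70, 65, 37, 30, 54, 73, 76, 77, 68, 47, 20, 15, 12, 9, 12, 10, 7, 22]
```

View pics/cmp.png

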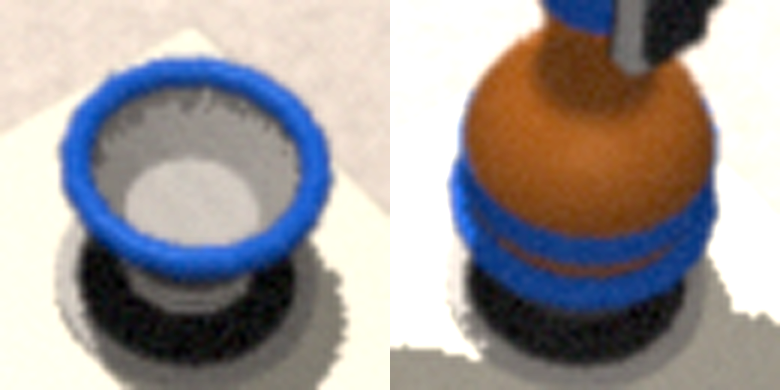

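Run:
```python
from station import *
print(hand_in()); s=state(); print(s["time"],s["ee_pos"],s["force"])
```

```text
the job is handed in; nothing more can be done
None
the job is handed in; nothing more can be done
```

I flipped the red toggle to touch, took the blue-capped flask out of the tray by its cap and pressed it down in the ring cradle. I handed in at about 17 s, still holding the flask; the hand-in gave no verdict.

**What the last checks showed:**
- **Toggle:** it leans towards the cradle beside the green dot. The earlier wrist picture put it at about its end stop.
- **Cradle:** it is on its stop, because the last push raised the force from 15 to 23 N with almost no further travel. The force then held near 25 N for 1 s. In the side picture the ring had dropped by about 5.3 pixels, or about 12 mm.
- **Flask:** it sits upright and about 1–2 mm off ring centre in the side view, gripped with 80 N.
- **Bystanders:** the red and yellow flasks, the brush and the spray bottle stand where they were in the side view, though the arm now partly hides the spray bottle.

**Checks that disagreed:**
- The finger opening read about 31 mm on the 33 mm cap.
- A sideways force of about 6 N remained on the gripper.
- My first rough reading of how far the ring had dropped was about 9 mm. A magnified side-by-side comparison gave about 12 mm, which fits the force evidence.

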